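Slide the work board out past the end of the shelf

TASK

On the low shelf a thin hardboard work board lies flat, and a roll of tape lies in its way. Push the tape roll back against the rail so the way is clear, then push the board along the shelf until about a third of its length sticks out past the shelf's open end on the robot's left, where the tape was, square with the shelf, so that someone can take it by its edge. Push only: lift or tip nothing, and leave everything else where it stands.

Things in the scene. Friction and masses are not known exactly. Their poses are not given: they have to be found in the camera images.
- shelf_end (a point): middle of the open end of the shelf, on the deck's top surface. The shelf is a fixed plywood riser standing on the table, 600 mm long (its y axis), 230 mm deep (its x axis), deck top 100 mm above the table; it may be turned a little. This point's +y axis points along the shelf, outwards past the open end on the robot's left (the edge lies at y = 0 of this frame, beyond it is a drop to the table); +x points to the rear rail, z up. The deck reaches 115 mm to either side in x.
- rail_face (a point): foot of the rear rail, half-way along the shelf: a point on the deck's top surface, on the rail's face that looks to the robot. Same axes as shelf_end. The rail stands 22 mm above the deck, is 12 mm thick and runs the whole length.
- board: flat brown hardboard work board lying on the deck's front half, 160 mm long (its y axis, along the shelf), 100 mm wide (its x axis), 6 mm thick, about 0.1 kg, slides freely; it may lie up to about 10 degrees askew. Origin at the centre of its underside. It tips off if half its length hangs out.
- board_front (a point): middle of the board's leading short edge (80 mm from its centre towards the open end), half-way up its thickness
- tape: roll of off-white paper tape lying flat on the deck between the board and the open end, 76 mm outside diameter, 50 mm hole, 36 mm high, about 0.11 kg, slides freely. Origin at the centre of its underside.
- glue: white squeeze bottle of glue, 48 mm thick, 122 mm tall, on the shelf near its other (-y) end. Bystander: leave it. Origin at the centre of its underside.
- brushes: white pot with paint brushes, 54 mm thick, about 165 mm tall, on the shelf near its other (-y) end. Bystander: leave it. Origin at the centre of its underside.
- boat: little black foam boat with a plaster funnel, 45 x 105 mm, 58 mm tall, drying on the shelf by the rail, behind the board. Bystander: leave it. Origin at the centre of its underside.
- tape_b: orange roll of tape lying on the table, 90 mm across, 25 mm high. Bystander: leave it. Origin at the centre of its underside.
- tape_c: yellow roll of tape lying on the table, 90 mm across, 25 mm high. Bystander: leave it. Origin at the centre of its underside.
- bandage: white plaster bandage roll standing on the table, 52 mm thick, 75 mm tall. Bystander: leave it. Origin at the centre of its underside.
- foam: white foam block on the table, 90 x 60 x 45 mm. Bystander: leave it. Origin at the centre of its underside.
There are look-alikes about, which are no part of the job. What is shaped like the tape but blue is not meant. There is more than one size of the board; the one meant has the size given above.

How it is judged:
On the way, in this order (a step that is already met when the one before it is completed fails the run):
1. the tape roll is pushed back against the rail (x of tape in the frame of rail_face above -0.05 m), for 0.2 s.
2. the board is pushed out past the open end by about a third of its length (y of board_front in the frame of shelf_end between 0.036 and 0.07 m), for 0.2 s.
At the end, for the whole second after the job is handed in: The board lies flat on the shelf with 36 to 70 mm of its 160 mm sticking out past the open end, within 0.12 rad (7 degrees) of square with the shelf; the tape roll lies on the deck within 12 mm of the rail; both at rest (all of step 2 and angle between the y axis of board and the y axis of shelf_end, either way round below 0.12 rad and angle between board's own z axis and vertical below 0.05 rad and z of board in the frame of shelf_end between -0.006 and 0.006 m and x of tape in the frame of rail_face above -0.05 m and z of tape in the frame of rail_face between -0.006 and 0.006 m and linear speed of each of board, tape below 0.01 m/s); the robot touches nothing.
It fails at once if the board is lifted more than 15 mm, tipped, or falls (z of board in the frame of shelf_end above 0.015 m or z of board in the frame of shelf_end below -0.02 m or angle between board's own z axis and vertical above 0.2 rad).
It fails at once if the tape roll is lifted more than 15 mm, tipped, or falls (z of tape in the frame of rail_face above 0.015 m or z of tape in the frame of rail_face below -0.02 m or angle between tape's own z axis and vertical above 0.4 rad).
It fails at once if a bystander is moved more than 20 mm (distance of any of glue, brushes, boat, tape_b, tape_c, bandage, foam from where it was at the start of the episode above 0.02 m).
It also fails if it takes over 61 s, if anything falls off the work surface, if the arm or the gripper's body presses on something with over 40 N, if the wrist force passes 120 N, or if a joint passes its speed limit or range.

ROBOT

A 6-joint arm with a two-finger parallel gripper is mounted at the origin on the work surface. World frame = base frame: x ahead of the robot, y to its left, z up, the work surface at z = 0. Lengths are in m, angles in rad, forces in N, time in s.
With the tool pointing down it reaches from about 0.25 to 0.775 m from the base axis. Payload 4 kg.
Tool frame: the origin (TCP) lies at the very end of the fingers, on their centre line; the grasp point (between the pads) lies 19 mm behind it (robot.pinch_z is the distance from the TCP to the grasp point, in m); z points along the fingers, y is the line along which they close (so a half turn about z gives the same grasp; the last joint's range is limited). The gripper opens to 94 mm and grips with 3 to 60 N. Pads are 16 mm wide; open, the fingers measure 119 mm over their backs; the gripper's body (75 mm by 177 mm) begins 78 mm behind the grasp point.
Start: joints at [1.208, 0.087, 1.371, -0, 1.684, -0.103], TCP at [0.141, 0.532, 0.206] pointing down, gripper open.
Joint ranges: [-3.1, 3.1], [-0.76, 2.03], [0.27, 2.55], [-1.08, 4.22], [0.17, 2.65], [-2.57, 2.57]. Speed limits (rad/s): [2.79, 2.79, 3.14, 3.14, 3.14, 3.14].

INTERFACE

Orientations are given as [roll, pitch, yaw] about the fixed x, y, z axes, in that order (R = Rz(yaw) Ry(pitch) Rx(roll)).
In Python, from bench import robot gives the robot as it stands.
- The arm moves only by the tool arm_command, never from a script. Its argument "targets" is one flat list of numbers, 7 for each row, row after row: the turn, a rotation vector about the tool's x, y, z in degrees, then the shift along the tool's x, y, z in mm, then the closure, from -1 (fully open) to 1 (shut). In form: [ax, ay, az, x, y, z, hand, ax, ay, az, x, y, z, hand, ...]. A call has 1 to 20 rows; each row is the pose to reach, as a shift and turn from the pose commanded when the call began, along the tool's axes at that moment; what a row does not reach only later rows make up. A row lasts 1/10 s, in which the tool goes at most 50 mm and 8.59 degrees, less where a joint would pass 70% of its speed; a pose out of reach is approached as far as the arm can. A call with a gripper value outside its range is refused whole. The fingers move at their own pace and stop on an object; the grip force is fixed at half the most. Time passes only in rows, so rows that repeat a pose let the fingers close. It gives the time, the measured TCP pose, the force, the opening and the grip force at its end, in the units of the state.
- robot.get_obs(): the state, without advancing time (a new reading comes with each control period).
- robot.snapshot(name): name is "side" or "top"; returns a dict with "color" (384x512x3 uint8, red, green, blue), "range_z" (384x512 float32, m along the optical axis (not along the pixel's ray), 0 where there is no reading), "fx", "fy", "cx", "cy" (pixels), "dist_coeffs" ([k1, k2, p1, p2, k3] as OpenCV has them; the pictures are not rectified), "T" (4x4, takes a point from camera to world coordinates). Camera axes: x right, y down, z forward; pixel columns grow to the right and rows downward; lengths in m; the calibration is good to about 2 mm. A picture is of the moment at which its call begins.
- robot.close_job(): hands the job in; it is judged then, once.
The state is a dict: "time": time; "joint_positions": joint angles; "qvel": joint speeds; "joint_torque": joint torques, N m; "tool_pos": TCP position; "ee_rot": TCP orientation; "wrist_force": force on the tool from outside, world axes, zero at the start; "wrist_torque": the same for the moment, N m; "width": finger opening in m; "finger_force": force on a finger pad.
Only numpy, scipy, OpenCV 4.12 (cv2) and the standard library are available. Lean on these libraries where they do the work, as an engineer would, in place of code of your own. Each camera call takes 0.05 s, during which the arm holds its last target. There are 200 camera calls.

## Working session

There is one attempt and no reset: what is moved stays moved. The work goes in short steps, Python scripts to look and compute and a tool call to move; the robot and the scene stay as the last step left them, time stands still between calls to the robot, and variables do not carry over. Pictures are saved under pics/ and viewed, at most 10 in all, crops included, and the job is handed in when it is done.

Besides the shell and the picture viewer there is one more tool, called after "Emit:" by a JSON object that holds its "op" and its "data", one argument or row to a line. arm_command: Moves the arm, as the interface text tells. Its arguments: {"type":"object","properties":{"targets":{"type":"array"}},"required":["targets"]}

```bash
mkdir -p pics
cat > h.py <<'E'
from bench import robot
import numpy as np, cv2
def snap(n):
    s=robot.snapshot(n); s["K"]=np.array([[s["fx"],0,s["cx"]],[0,s["fy"],s["cy"]],[0,0,1.]]); return s
def und(s,px):
    return cv2.undistortPoints(np.array(px,float).reshape(-1,1,2),s["K"],np.array(s["dist_coeffs"],float)).reshape(-1,2)
def onplane(s,px,z):
    u=und(s,px); d=np.c_[u,np.ones(len(u))]@s["T"][:3,:3].T; o=s["T"][:3,3]
    return o+d*((z-o[2])/d[:,2])[:,None]
def cloud(s):
    h,w=s["range_z"].shape; g=np.stack(np.meshgrid(np.arange(w),np.arange(h)),-1).reshape(-1,2)
    u=und(s,g); Z=s["range_z"].reshape(-1,1)
    return ((np.c_[u,np.ones(len(u))]*Z)@s["T"][:3,:3].T+s["T"][:3,3]).reshape(h,w,3)
def save(s,name,crop=None,k=1):
    im=s["color"][:,:,::-1]
    if crop: x0,y0,x1,y1=crop; im=im[y0:y1,x0:x1]
    cv2.imwrite("pics/"+name,cv2.resize(im,None,fx=k,fy=k,interpolation=cv2.INTER_CUBIC))
E
python3 - <<'E'
from h import *
for n in("top","side"):
    s=snap(n); save(s,n+"0.png",k=1.5); print(n,s["T"].round(3).tolist(),s["fx"])
o=robot.get_obs(); print(o["time"],o["tool_pos"],o["ee_rot"],o["width"])
E
```

```text
top [[0.004, -0.996, 0.09, 0.333], [-1.0, -0.006, -0.012, -0.061], [0.012, -0.09, -0.996, 1.623], [0.0, 0.0, 0.0, 1.0]] 467.5133371069366
side [[0.688, -0.442, 0.576, -0.298], [-0.726, -0.413, 0.55, -0.81], [-0.005, -0.796, -0.605, 0.916], [0.0, 0.0, 0.0, 1.0]] 387.57128211298306
0.1 [0.1411448  0.53108284 0.20442218] [-3.13963000e+00 -1.80656768e-04  2.88177880e+00] 0.09370601750034731
```

View pics/top0.png

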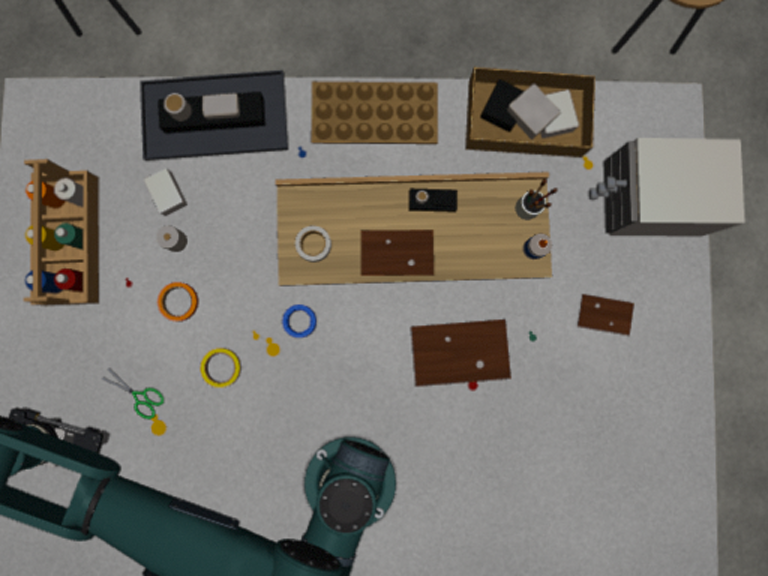

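View pics/side0.png

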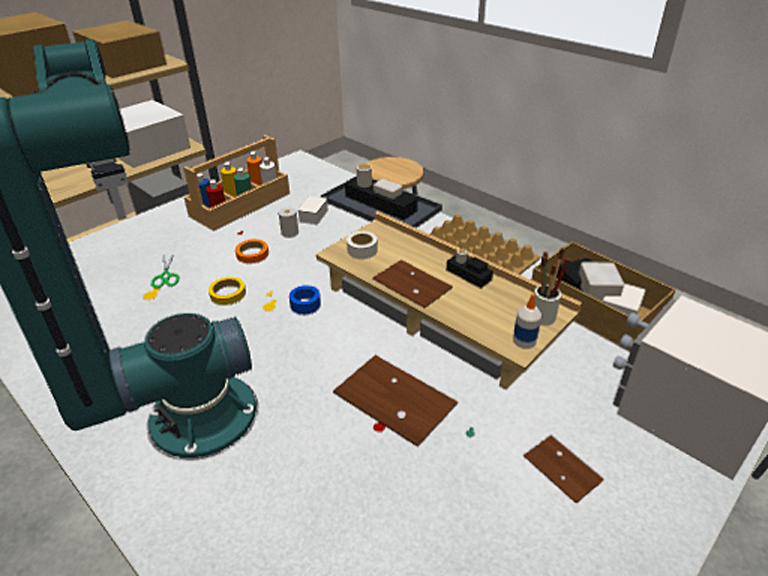

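The top view (1.5x picture) shows these candidates:
- **Boards:** on the deck at (397,252), larger on the table at (460,352), smaller at (606,314). The one on the deck fits the description.
- **Tapes:** off-white on the deck at (313,243), blue on the table at (299,321). The off-white one is meant.

I'll measure these two and check them in one crop.

```bash
cat > m.py <<'E'
from h import *
def big(m):
    c,_=cv2.findContours(m.astype(np.uint8),cv2.RETR_EXTERNAL,cv2.CHAIN_APPROX_NONE); return max(c,key=cv2.contourArea).reshape(-1,2)
def rect(P):
    r=cv2.minAreaRect((P[:,:2]*1000).astype(np.float32)); return cv2.boxPoints(r)/1000,r
def measure(s,shelf=None):
    hsv=cv2.cvtColor(s["color"],cv2.COLOR_RGB2HSV); H,S,V=[hsv[:,:,i].astype(int) for i in range(3)]
    roi=np.zeros(H.shape,bool); roi[105:200,165:385]=1
    out={}
    b=big(roi&(H<12)&(S>80)&(V<110)&(V>30)); br,bi=rect(onplane(s,b,.106)); out["board"]=(br,bi)
    t=big(roi&(S<45)&(V>140)&(np.arange(512)[None]<240)&cv2.inRange(cloud(s)[:,:,2],.09,.3).astype(bool)); out["tape"]=cv2.minEnclosingCircle((onplane(s,t,.136)[:,:2]*1000).astype(np.float32)); out["t"]=t
    return out
if __name__=="__main__":
    s=snap("top"); m=measure(s); P=cloud(s)
    print("board",m["board"][0].round(4).tolist(),m["board"][1]); print("tape",m["tape"])
    save(s,"crop0.png",(175,110,375,200),4)
    # deck: heights near 0.1
    Z=P[:,:,2]; d=(abs(Z-.1)<.012); d[:105]=0; d[200:]=0; d[:,:165]=0; d[:,385:]=0
    d=cv2.morphologyEx(d.astype(np.uint8),cv2.MORPH_OPEN,np.ones((3,3)))
    c=big(d); r,i=rect(onplane(s,c,.1)); print("deck",r.round(4).tolist(),i, "Zmed",np.median(Z[d>0]))
    for nm,lo,hi in(("rail",.113,.135),("high",.136,.32)):
        q=P[105:200,165:385].reshape(-1,3); q=q[(q[:,2]>lo)&(q[:,2]<hi)]; print(nm,len(q),q.min(0).round(3),q.max(0).round(3))
    q=P[115:130,185:365]; zz=q[:,:,2]
    for col in range(5,180,25):
        k=(zz[:,col]>.113)&(zz[:,col]<.15); print(q[k,col].round(3).tolist())
E
python3 m.py
```

```text
board [[0.46459999680519104, -0.023499999195337296], [0.46560001373291016, -0.17710000276565552], [0.5577999949455261, -0.17649999260902405], [0.5568000078201294, -0.02290000021457672]] ((511.1849060058594, -99.99153900146484), (92.16787719726562, 153.62171936035156), 0.3646056056022644)
tape ((527.271728515625, 82.01641845703125), 37.11322784423828)
deck [[0.43779999017715454, 0.16040000319480896], [0.4586000144481659, -0.4399999976158142], [0.6809999942779541, -0.43220001459121704], [0.6601999998092651, 0.1680999994277954]] ((559.3909912109375, -135.94549560546875), (222.5407257080078, 600.6729736328125), 1.9852198362350464) Zmed 0.09979467337014114
rail 1217 [ 0.468 -0.432  0.113] [0.691 0.168 0.135]
high 828 [ 0.49  -0.42   0.136] [0.641 0.12  0.273]
[[0.668, 0.144, 0.124], [0.666, 0.144, 0.12], [0.662, 0.144, 0.122], [0.658, 0.144, 0.125], [0.657, 0.145, 0.113]]
[[0.666, 0.063, 0.121], [0.662, 0.062, 0.124], [0.661, 0.063, 0.116]]
[[0.675, -0.019, 0.115], [0.67, -0.019, 0.122], [0.665, -0.019, 0.127], [0.665, -0.019, 0.115]]
[[0.677, -0.101, 0.122], [0.674, -0.101, 0.12], [0.672, -0.101, 0.114], [0.666, -0.101, 0.127]]
[[0.679, -0.183, 0.118], [0.675, -0.183, 0.12], [0.67, -0.182, 0.125], [0.647, -0.182, 0.125], [0.636, -0.181, 0.145], [0.632, -0.18, 0.149]]
[[0.682, -0.265, 0.12], [0.678, -0.265, 0.122], [0.676, -0.265, 0.117], [0.672, -0.265, 0.122]]
[[0.685, -0.346, 0.125], [0.682, -0.347, 0.124], [0.679, -0.346, 0.124], [0.675, -0.347, 0.124]]
```

View pics/crop0.png

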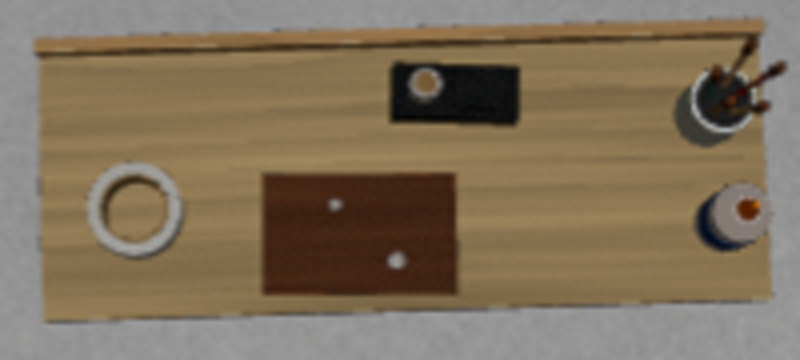

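The crop confirms both. The board lies on the deck at about 160x100 mm, and the off-white tape lies left of it, near the open end. The shelf is turned +2.0°. Next I'll work out the moves to a point in front of the tape.

```bash
cat > g.py <<'E'
import sys
from h import *
from scipy.spatial.transform import Rotation as Ro
o=robot.get_obs(); R=Ro.from_euler("xyz",o["ee_rot"])
a=[float(v) for v in sys.argv[1:]]
for i in range(0,len(a),4):
    Q=Ro.from_euler("xyz",[np.pi,0,np.radians(a[i+3])])
    print((R.inv()*Q).as_rotvec(True).round(1),(R.inv().apply(np.array(a[i:i+3])-o["tool_pos"])*1000).round(1))
print(o["time"],o["tool_pos"].round(4),np.degrees(o["ee_rot"]).round(1),o["wrist_force"].round(1),o["width"])
E
python3 g.py .465 .08 .2 182 .465 .08 .112 182
```

```text
[ -0.1  -0.  -16.9] [-428.9 -352.8    5.1]
[ -0.1  -0.  -16.9] [-428.9 -352.6   93.1]
0.15 [0.1412 0.5311 0.2046] [-179.9   -0.   165.1] [-0.4 -0.4  0.5] 0.09407138766126448
```

Emit:
{"op": "arm_command", "data": {
  "targets": [0, 0, -8, -40, -33, 3, 0, 0, 0, -17, -80, -66, 3, 0, 0, 0, -17, -115, -95, 3, 0, 0, 0, -17, -150, -124, 3, 0, 0, 0, -17, -185, -152, 3, 0, 0, 0, -17, -220, -181, 3, 0, 0, 0, -17, -255, -210, 3, 0, 0, 0, -17, -290, -239, 3, 0, 0, 0, -17, -325, -267, 3, 0, 0, 0, -17, -360, -296, 3, 0, 0, 0, -17, -395, -325, 3, 0, 0, 0, -17, -429, -353, 3, 0, 0, 0, -17, -429, -353, 3, 0, 0, 0, -17, -429, -353, 3, 0, 0, 0, -17, -429, -353, 3, 0, 0, 0, -17, -429, -353, 3, 0]
}}

```text
time: 1.75
tool_pos: [0.4646, 0.0814, 0.2026]
ee_rot: [3.141, 0.0, -3.103]
wrist_force: [-0.6, -0.4, -0.3]
width: 0.047
finger_force: 0.0
```

```bash
python3 g.py .465 .08 .2 182 .465 .08 .112 182
```

```text
[0.  0.  0.2] [-0.4 -1.4  2.6]
[0.  0.  0.2] [-0.4 -1.5 90.6]
1.75 [0.4646 0.0814 0.2026] [ 180.     0.  -177.8] [-0.6 -0.4 -0.3] 0.04704667251854202
```

Emit:
{"op": "arm_command", "data": {
  "targets": [0, 0, 0, 0, -1, 35, 0, 0, 0, 0, 0, -1, 65, 0, 0, 0, 0, 0, -1, 85, 0, 0, 0, 0, 0, -1, 91, 0, 0, 0, 0, 0, -1, 91, 0, 0, 0, 0, -10, -1, 91, 0, 0, 0, 0, -16, -1, 91, 0, 0, 0, 0, -21, -1, 91, 0, 0, 0, 0, -26, -1, 91, 0, 0, 0, 0, -32, -1, 91, 0, 0, 0, 0, -38, -1, 91, 0, 0, 0, 0, -44, -1, 91, 0, 0, 0, 0, -50, -1, 91, 0, 0, 0, 0, -56, -1, 91, 0, 0, 0, 0, -62, -1, 91, 0, 0, 0, 0, -68, -1, 91, 0, 0, 0, 0, -74, -1, 91, 0, 0, 0, 0, -80, -1, 91, 0, 0, 0, 0, -84, -1, 91, 0, 0, 0, 0, -84, -1, 91, 0]
}}

```text
time: 3.75
tool_pos: [0.5499, 0.0823, 0.1113]
ee_rot: [3.141, 0.0, -3.105]
wrist_force: [-0.6, 0.6, 1.0]
width: 0.0467
finger_force: 0.0
```

Run:
```python
from m import *
s=snap("side"); save(s,"side1.png",(160,110,420,270),3)
s=snap("top"); print(robot.get_obs()["tool_pos"])
```

```text
[0.5493436  0.08230206 0.11127335]
```

View pics/side1.png

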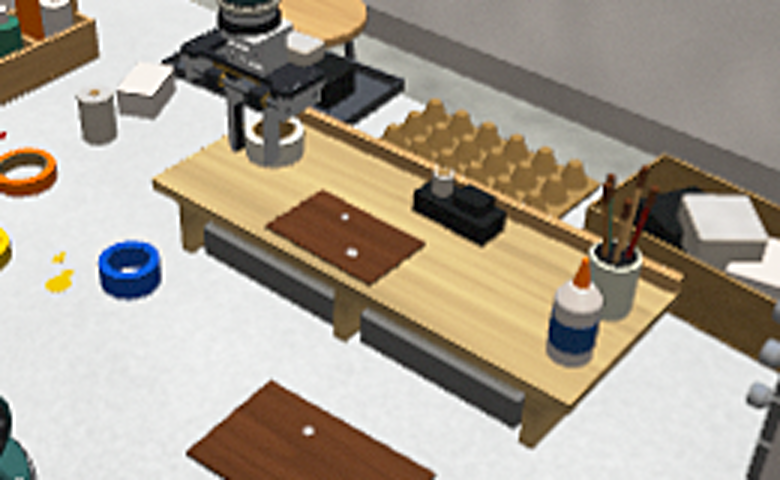

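The side view shows the tape at crop (275,142), nestled between the fingers and flat, some 30 mm short of the rail. I'll keep pushing gently.

Emit:
{"op": "arm_command", "data": {
  "targets": [0, 0, 0, -5, 0, 0, 0, 0, 0, 0, -10, 0, 0, 0, 0, 0, 0, -14, 0, 0, 0, 0, 0, 0, -18, 0, 0, 0, 0, 0, 0, -21, 0, 0, 0, 0, 0, 0, -24, 0, 0, 0, 0, 0, 0, -26, 0, 0, 0, 0, 0, 0, -26, 0, 0, 0]
}}

```text
time: 4.65
tool_pos: [0.5755, 0.0833, 0.1115]
ee_rot: [3.142, 0.0, -3.105]
wrist_force: [0.2, 0.3, 0.4]
width: 0.0466
finger_force: 0.0
```

Run:
```python
from m import *
s=snap("side"); P=cloud(s); hsv=cv2.cvtColor(s["color"],cv2.COLOR_RGB2HSV)
m=(P[:,:,2]>.128)&(P[:,:,2]<.14)&(abs(P[:,:,1]-.082)<.05)&(P[:,:,0]>.5)&(P[:,:,0]<.66)&(hsv[:,:,1]<60)&(hsv[:,:,2]>110)
q=P[m]; print(len(q),q.min(0),q.max(0))
print(robot.get_obs()["tool_pos"],robot.get_obs()["wrist_force"])
```

```text
66 [0.57525452 0.04204455 0.12891188] [0.6503834  0.11812064 0.13809162]
[0.5754003  0.08328665 0.11155109] [-0.71634746 -0.49724504 -0.00794062]
```

Emit:
{"op": "arm_command", "data": {
  "targets": [0, 0, 0, -1, 0, 0, 0, 0, 0, 0, -2, 0, 0, 0, 0, 0, 0, -3, 0, 0, 0, 0, 0, 0, -4, 0, 0, 0, 0, 0, 0, -5, 0, 0, 0, 0, 0, 0, -5, 0, 0, 0]
}}

```text
time: 5.3
tool_pos: [0.5803, 0.0835, 0.1115]
ee_rot: [3.141, 0.0, -3.105]
wrist_force: [-0.1, -0.2, 0.8]
width: 0.0469
finger_force: 0.2
```

No rail force yet, so a few mm more.

Emit:
{"op": "arm_command", "data": {
  "targets": [0, 0, 0, -1, 0, 0, 0, 0, 0, 0, -2, 0, 0, 0, 0, 0, 0, -3, 0, 0, 0, 0, 0, 0, -4, 0, 0, 0, 0, 0, 0, -4, 0, 0, 0]
}}

```text
time: 5.8
tool_pos: [0.5844, 0.0836, 0.1115]
ee_rot: [3.142, 0.0, -3.105]
wrist_force: [-0.7, -0.1, 0.4]
width: 0.0473
finger_force: 0.3
```

Emit:
{"op": "arm_command", "data": {
  "targets": [0, 0, 0, 10, 0, 0, 0, 0, 0, 0, 25, 0, 0, 0, 0, 0, 0, 45, 0, 0, 0, 0, 0, 0, 70, 0, -5, 0, 0, 0, 0, 90, 0, -40, 0, 0, 0, 0, 115, 0, -80, 0, 0, 0, 0, 150, 0, -100, 0, 0, 0, 0, 190, 0, -100, 0, 0, 0, 0, 190, 0, -100, 0, 0, 0, 0, 190, 0, -100, 0]
}}

```text
time: 6.8
tool_pos: [0.3938, 0.0766, 0.2117]
ee_rot: [3.141, 0.002, -3.105]
wrist_force: [0.1, -0.6, -0.2]
width: 0.0471
finger_force: 0.0
```

```bash
python3 - <<'E'
from m import *
s=snap("top"); m=measure(s); print(m["tape"],m["board"][1]); save(s,"top2.png",(150,100,400,230),3)
E
python3 g.py .5 -.205 .2 92 .516 -.205 .105 92
```

```text
((618.2688598632812, 87.2038345336914), 37.059906005859375) ((511.1839294433594, -100.0565414428711), (92.170654296875, 153.75167846679688), 0.36460554599761963)
[ 0.1  0.  90.1] [ -95.2 -285.3   11.5]
[ 0.1  0.  90.1] [-111.1 -285.9  106.5]
6.85 [0.3943 0.0766 0.2114] [ 1.800e+02  1.000e-01 -1.779e+02] [-0.1 -0.  -0.5] 0.04692722234235818
```

View pics/top2.png

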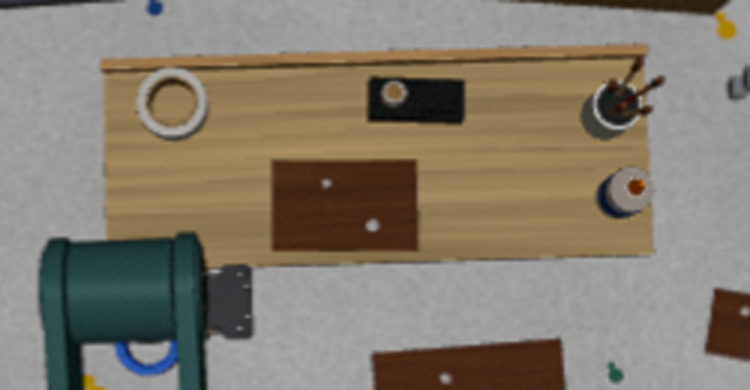

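The tape, at crop (171,103), looks close to the rail. I'll check the rail face position numerically.

Run:
```python
from m import *
s=snap("top")
for c in (189,230,250):
    for r in range(116,128):
        print(c,r,s["color"][r,c],onplane(s,[(c,r)],.122)[0,:2].round(4),onplane(s,[(c,r)],.1)[0,0].round(4))
```

```text
189 116 [154 154 154] [0.6788 0.1476] 0.6839
189 117 [156 156 155] [0.6755 0.1476] 0.6805
189 118 [159 157 157] [0.6722 0.1475] 0.6772
189 119 [155 140 121] [0.6689 0.1474] 0.6738
189 120 [152 120  83] [0.6655 0.1474] 0.6704
189 121 [154 120  77] [0.6622 0.1473] 0.6671
189 122 [156 130  94] [0.6589 0.1472] 0.6637
189 123 [86 69 46] [0.6556 0.1472] 0.6603
189 124 [130 109  74] [0.6523 0.1471] 0.6569
189 125 [151 127  87] [0.6489 0.147 ] 0.6536
189 126 [143 121  84] [0.6456 0.147 ] 0.6502
189 127 [138 116  80] [0.6423 0.1469] 0.6469
230 116 [154 155 154] [0.6796 0.0137] 0.6847
230 117 [155 154 154] [0.6763 0.0136] 0.6813
230 118 [154 130 103] [0.6729 0.0136] 0.6779
230 119 [149 116  75] [0.6696 0.0136] 0.6745
230 120 [145 111  72] [0.6663 0.0135] 0.6712
230 121 [123  93  60] [0.663  0.0135] 0.6678
230 122 [73 56 34] [0.6596 0.0135] 0.6644
230 123 [130 109  74] [0.6563 0.0134] 0.6611
230 124 [155 130  91] [0.653  0.0134] 0.6577
230 125 [154 131  91] [0.6497 0.0133] 0.6543
230 126 [148 125  86] [0.6464 0.0133] 0.651
230 127 [138 116  80] [0.6431 0.0133] 0.6476
250 116 [157 156 156] [ 0.68   -0.0517] 0.6851
250 117 [152 142 130] [ 0.6767 -0.0517] 0.6817
250 118 [159 125  85] [ 0.6734 -0.0517] 0.6784
250 119 [156 120  77] [ 0.67   -0.0517] 0.675
250 120 [146 113  74] [ 0.6667 -0.0518] 0.6716
250 121 [80 59 34] [ 0.6634 -0.0518] 0.6682
250 122 [108  88  58] [ 0.6601 -0.0518] 0.6649
250 123 [154 130  90] [ 0.6567 -0.0518] 0.6615
250 124 [154 130  90] [ 0.6534 -0.0518] 0.6581
250 125 [141 118  83] [ 0.6501 -0.0519] 0.6548
250 126 [141 119  82] [ 0.6468 -0.0519] 0.6514
250 127 [144 121  85] [ 0.6435 -0.0519] 0.648
```

Rail foot is at x≈0.661, and the tape centre at 0.618 leaves a gap of about 5 mm, within the 12 mm allowed. Next I go behind the board's trailing edge with the fingers side by side across it.

Emit:
{"op": "arm_command", "data": {
  "targets": [0, 0, 8, 0, -30, 0, 0, 0, 0, 16, 0, -60, 0, 0, 0, 0, 24, 0, -90, 0, 0, 0, 0, 32, -10, -120, 0, 0, 0, 0, 40, -20, -150, 0, 0, 0, 0, 48, -35, -180, 0, 0, 0, 0, 56, -50, -210, 0, 0, 0, 0, 64, -70, -240, 0, 0, 0, 0, 72, -90, -265, 0, 0, 0, 0, 80, -107, -286, 0, 0, 0, 0, 88, -107, -286, 0, 0, 0, 0, 90, -107, -286, 0, 0, 0, 0, 90, -107, -286, 30, 0, 0, 0, 90, -107, -286, 60, 0, 0, 0, 90, -107, -286, 80, 0, 0, 0, 90, -107, -286, 95, 0, 0, 0, 90, -107, -286, 95, 0, 0, 0, 90, -107, -286, 95, 0]
}}

```text
time: 8.7
tool_pos: [0.5123, -0.2056, 0.1165]
ee_rot: [-3.142, -0.0, 1.608]
wrist_force: [1.0, -0.3, 0.6]
width: 0.0471
finger_force: 0.0
```

```bash
python3 - <<'E'
from m import *
save(snap("side"),"side2.png",(160,110,420,270),3)
E
python3 g.py .512 -.205 .1025 92
```

```text
[0.1 0.  0.1] [ 0.8 -0.7 14.9]
8.75 [ 0.5127 -0.2058  0.1174] [179.9   0.   92.1] [-0.   0.5 -0.2] 0.04690019109479544
```

View pics/side2.png

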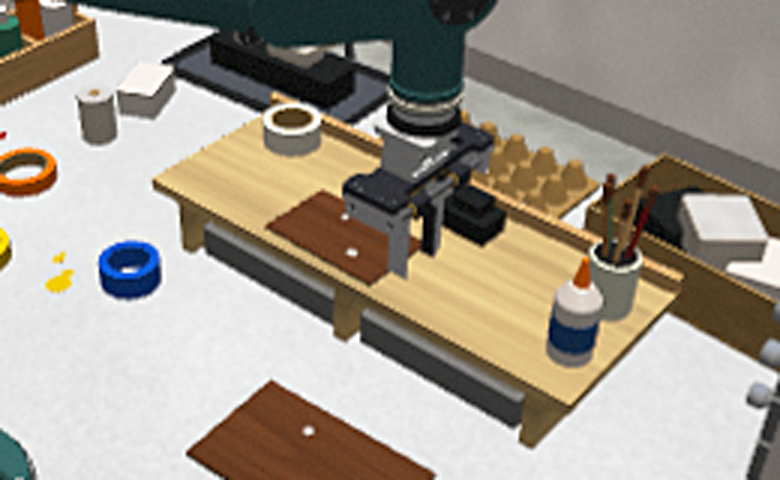

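The fingers stand behind the board's trailing edge, at crop (398,275) and (430,250), clear of the boat. Now I descend and push along tool +x.

Emit:
{"op": "arm_command", "data": {
  "targets": [0, 0, 0, 0, 0, 8, 0, 0, 0, 0, 0, 0, 14, 0, 0, 0, 0, 0, 0, 14, 0, 0, 0, 0, 6, 0, 14, 0, 0, 0, 0, 12, 0, 14, 0, 0, 0, 0, 16, 0, 14, 0, 0, 0, 0, 20, 0, 14, 0, 0, 0, 0, 24, 0, 14, 0, 0, 0, 0, 29, 0, 14, 0, 0, 0, 0, 35, 0, 14, 0, 0, 0, 0, 41, 0, 14, 0, 0, 0, 0, 47, 0, 14, 0, 0, 0, 0, 53, 0, 14, 0, 0, 0, 0, 58, 0, 14, 0, 0, 0, 0, 60, 0, 14, 0, 0, 0, 0, 60, 0, 14, 0]
}}

```text
time: 10.35
tool_pos: [0.5094, -0.1446, 0.1023]
ee_rot: [-3.141, -0.001, 1.608]
wrist_force: [0.2, -0.1, -0.3]
width: 0.0471
finger_force: 0.0
```

```bash
python3 - <<'E'
from m import *
save(snap("side"),"side3.png",(160,110,420,270),3)
E
python3 g.py .5 0.05 .103 92
```

```text
[-0.  -0.1  0.1] [195.   -2.1  -0.7]
10.4 [ 0.5094 -0.1447  0.1021] [-1.80e+02 -1.00e-01  9.21e+01] [-0.4  0.1  1.2] 0.047105857675141076
```

View pics/side3.png

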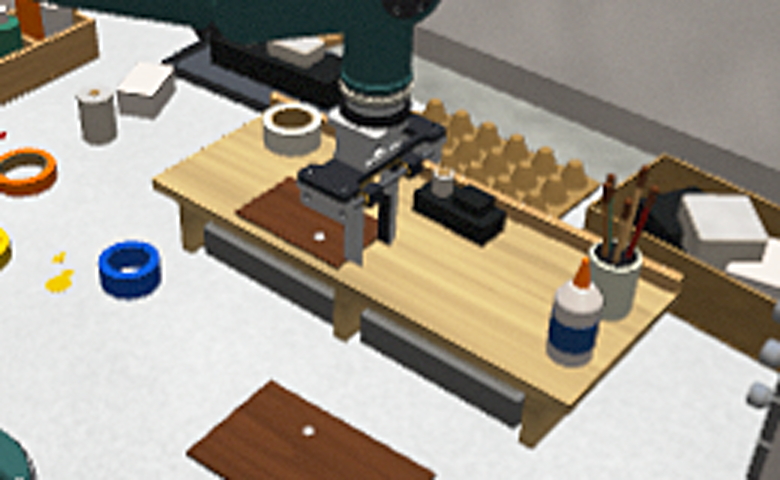

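The board slid flat with the fingers on its trailing edge, at crop (353,258), and the way ahead is clear. I'll continue.

Emit:
{"op": "arm_command", "data": {
  "targets": [0, 0, 0, 4, 0, 0, 0, 0, 0, 0, 10, 0, 0, 0, 0, 0, 0, 18, 0, 0, 0, 0, 0, 0, 27, 0, 0, 0, 0, 0, 0, 36, 0, 0, 0, 0, 0, 0, 45, 0, 0, 0, 0, 0, 0, 54, 0, 0, 0, 0, 0, 0, 63, 0, 0, 0, 0, 0, 0, 72, 0, 0, 0, 0, 0, 0, 81, 0, 0, 0, 0, 0, 0, 90, 0, 0, 0, 0, 0, 0, 99, 0, 0, 0, 0, 0, 0, 108, 0, 0, 0, 0, 0, 0, 117, 0, 0, 0, 0, 0, 0, 126, 0, 0, 0, 0, 0, 0, 135, 0, 0, 0, 0, 0, 0, 143, 0, 0, 0, 0, 0, 0, 149, 0, 0, 0, 0, 0, 0, 153, 0, 0, 0, 0, 0, 0, 155, 0, 0, 0]
}}

```text
time: 12.4
tool_pos: [0.5039, 0.0099, 0.1025]
ee_rot: [3.142, 0.0, 1.608]
wrist_force: [-0.0, -0.4, -0.2]
width: 0.0466
finger_force: 0.3
```

Emit:
{"op": "arm_command", "data": {
  "targets": [0, 0, 0, 4, 0, 0, 0, 0, 0, 0, 9, 0, 0, 0, 0, 0, 0, 14, 0, 0, 0, 0, 0, 0, 19, 0, 0, 0, 0, 0, 0, 23, 0, 0, 0, 0, 0, 0, 26, 0, 0, 0, 0, 0, 0, 28, 0, 0, 0, 0, 0, 0, 28, 0, 0, 0]
}}

```text
time: 13.2
tool_pos: [0.5028, 0.038, 0.1025]
ee_rot: [3.142, -0.0, 1.608]
wrist_force: [-0.3, 0.4, 0.3]
width: 0.0468
finger_force: 0.0
```

Run:
```python
from m import *
s=snap("side"); hsv=cv2.cvtColor(s["color"],cv2.COLOR_RGB2HSV); H,S,V=[hsv[:,:,i].astype(int) for i in range(3)]
P=cloud(s); b=(H<12)&(S>80)&(V<125)&(V>30)&(P[:,:,2]>.095)&(P[:,:,2]<.115)&(P[:,:,0]>.42)&(P[:,:,0]<.6)&(P[:,:,1]>-.1)
c=big(b); q=onplane(s,c,.106); ax=np.array([-.0346,.9994]); sy=(q[:,:2]-[.549,.1645])@ax
print("y' max",np.sort(sy)[::-1][:6].round(4)," x range",q[:,0].min(),q[:,0].max(), rect(q)[0].round(4).tolist())
save(s,"side4.png",(120,110,380,270),3)
print(robot.get_obs()["tool_pos"],robot.get_obs()["time"])
```

```text
y' max [0.0394 0.0388 0.0382 0.0377 0.0376 0.0371]  x range 0.45017381855077165 0.5273399333720608 [[0.45010000467300415, 0.20080000162124634], [0.4544000029563904, 0.04439999908208847], [0.531499981880188, 0.04650000110268593], [0.5273000001907349, 0.2029000073671341]]
[0.50283119 0.03785906 0.10248859] 13.25
```

View pics/side4.png

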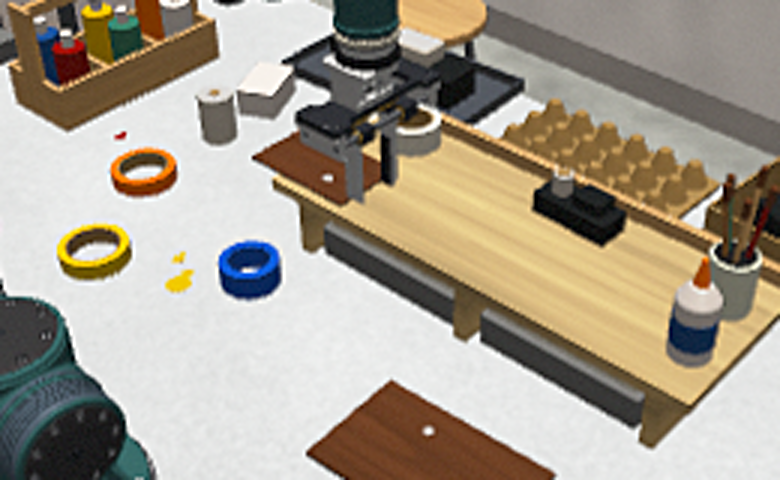

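The board overhangs by about 40 mm and lies square. I'll push 13 mm more, back off and lift away.

Emit:
{"op": "arm_command", "data": {
  "targets": [0, 0, 0, 3, 0, 0, 0, 0, 0, 0, 6, 0, 0, 0, 0, 0, 0, 9, 0, 0, 0, 0, 0, 0, 11, 0, 0, 0, 0, 0, 0, 13, 0, 0, 0, 0, 0, 0, 13, 0, 0, 0, 0, 0, 0, 5, 0, 0, 0, 0, 0, 0, -10, 0, 0, 0, 0, 0, 0, -25, 0, -5, 0, 0, 0, 0, -45, 0, -40, 0, 0, 0, 0, -75, 0, -80, 0, 0, 0, 0, -115, 0, -110, 0, 0, 0, 0, -160, 0, -130, 0, 0, 0, 0, -160, 40, -130, 0, 0, 0, 0, -160, 80, -130, 0, 0, 0, 0, -160, 120, -130, 0, 0, 0, 0, -160, 160, -130, 0, 0, 0, 0, -160, 160, -130, 0, 0, 0, 0, -160, 160, -130, 0]
}}

```text
time: 15.15
tool_pos: [0.6684, -0.1179, 0.2308]
ee_rot: [-3.139, -0.001, 1.607]
wrist_force: [-0.9, 0.1, 1.1]
width: 0.0472
finger_force: 0.0
```

Run:
```python
from m import *
s=snap("top"); save(s,"top5.png",(140,100,400,240),3)
print(robot.get_obs()["tool_pos"])
hsv=cv2.cvtColor(s["color"],cv2.COLOR_RGB2HSV); H,S,V=[hsv[:,:,i].astype(int) for i in range(3)]
roi=np.zeros(H.shape,bool); roi[120:200,150:300]=1
c=big(roi&(H<12)&(S>80)&(V<110)&(V>30)); r,i=rect(onplane(s,c,.106)); print(r.round(4).tolist(),i)
sy=(r-[.549,.1645])@np.array([-.0346,.9994]); print(sy.round(4))
```

```text
[ 0.66789583 -0.11763175  0.2324248 ]
[[0.4489000141620636, 0.21719999611377716], [0.45339998602867126, 0.06350000202655792], [0.550000011920929, 0.06639999896287918], [0.5454999804496765, 0.2199999988079071]] ((499.47747802734375, 141.76019287109375), (96.62057495117188, 153.67393493652344), 1.6771987676620483)
[ 0.0561 -0.0976 -0.0981  0.0556]
```

View pics/top5.png

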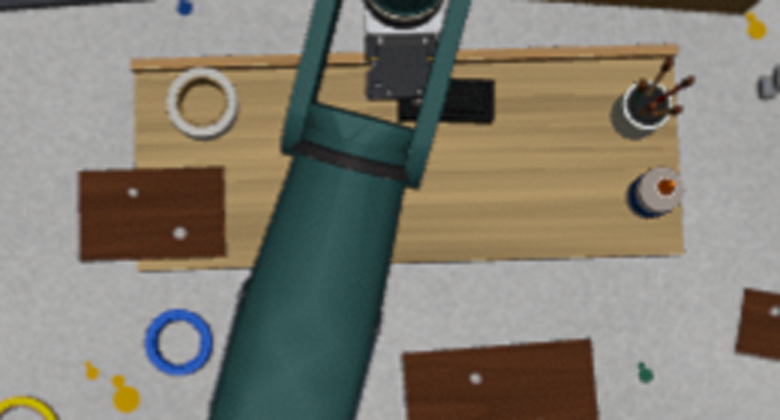

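The board now overhangs by about 56 mm and is square with the shelf (1.7° against 2.0°). The tape is at the rail, at crop (202,103), and the arm is clear of everything. Handing in.

```bash
python3 -c "
from bench import robot; print(robot.close_job())"
```

```text
the job is handed in; nothing more can be done
None
```

I've handed the job in: the tape roll is about 5 mm from the rail, and the board lies square with the shelf with about 56 mm sticking out past the open end; the hand-in returned no verdict.

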